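# Hold the footplate flush on the shoe-shine box for screwing

## Task

The sole-shaped footplate has come off the shoe-shine box. Pick it up, tilt it to match the sloped top of the wedge block on the box, seat it flush there without ramming it, rubber tread up, toe end uphill, waist centred on the wedge and in line with it, and finish still gripping it and pushing it down onto the slope with a steady push of about a kilo, so that I can drive the screws up from inside. Do not let go at the end, and leave the mug, the brush and the polish tin where they stand.

Things in the scene. Friction and masses are not known exactly. Their poses are not given: they have to be found in the camera images.
- footplate: Loose sole-shaped pine board 240 mm long, 18 mm thick, about 0.2 kg, black ribbed rubber tread on top; starts flat on the worktop, tread up. Origin: on its flat underside, mid-waist. +x to the wide toe (ends at +138 mm, 84 mm wide), heel (68 mm wide) ends at -102 mm; +z out of the tread. Grip the waist across y: from x = -40 to +34 mm the sides are parallel, 58 mm apart.
- toe (a point): Point on the footplate's underside, 120 mm from its origin towards the toe.
- shinebox: The shoe-shine box, fixed on the worktop: pine box 300 mm (x) by 190 mm (y), lid 312 by 202 mm, lid top 140 mm above the worktop, the +x end open. Origin: centre of its underside. +x is the direction in which the wedge on the lid climbs.
- wedge: Pine wedge block on the middle of the lid, rigidly fixed. Its flat sloped top is 120 mm long up the slope, 44 mm wide, low edge 45 mm above the lid; the slope differs from box to box, 9 to 25 degrees. Two dark screw holes on the face's middle line. Origin: middle of the face's low edge; +x up the slope, +y level across it, +z square out of the face.
- seat (a point): Centre of the wedge's sloped top face, 60 mm up the slope from its low edge, about 200 mm above the worktop; axes as the wedge: x up the slope, y across, z square out of the face. The footplate's origin belongs here, with the footplate's axes along these.
- mug: Bystander: red ceramic mug with a handle, 82 mm across, 95 mm tall. Origin: centre of its underside.
- brush: Bystander: wooden shoe brush lying on its dark bristles, about 213 by 48 mm, 49 mm tall, long axis x. Origin: centre of its underside.
- tin: Bystander: round black polish tin, 76 mm across, 23 mm tall. Origin: centre of its underside.
Not all that is in view belongs to the job. There is more than one size of the footplate; the one meant has the size given above.

How it is judged (in metres and radians):
At the end, for the whole second after the job is handed in: Footplate on the wedge, tread up, toe uphill, flush (2.6 degrees, 3 mm), its origin within 10 mm along and 8 mm across of the face's centre, in line within 5.7 degrees, still; the fingers still grip it and it presses on the wedge with 4 to 30 N through the last second (angle between the z axis of footplate and the z axis of seat, either way round below 0.045 rad and angle between the x axis of footplate and the x axis of seat, either way round below 0.1 rad and x of footplate in the frame of seat between -0.01 and 0.01 m and y of footplate in the frame of seat between -0.008 and 0.008 m and z of footplate in the frame of seat between -0.003 and 0.003 m and x of toe in the frame of seat above 0.08 m and angle between footplate's own z axis and vertical below 0.6 rad and contact force between footplate and wedge between 4 and 30 N and contact force between the fingers and footplate above 3 N and linear speed of footplate below 0.01 m/s); the arm keeps its last pose, push and grip.
It fails at once if the footplate was rammed onto the wedge (over 50 N) (contact force between footplate and wedge above 50 N).
It fails at once if the mug was pushed away or tipped (distance of mug from where it was at the start of the episode above 0.03 m or angle between mug's own z axis and vertical above 0.5 rad).
It fails at once if the brush was pushed away (distance of brush from where it was at the start of the episode above 0.03 m).
It fails at once if the polish tin was pushed away (distance of tin from where it was at the start of the episode above 0.03 m).
It also fails if it takes over 45 s, if anything falls off the work surface, if the arm or the gripper's body presses on something with over 40 N, if the wrist force passes 120 N, or if a joint passes its speed limit or range.

## Robot

A 6-joint arm with a two-finger parallel gripper is mounted at the origin on the work surface. World frame = base frame: x ahead of the robot, y to its left, z up, the work surface at z = 0. Lengths are in mm, angles in rad, forces in N, time in s.
With the tool pointing down it reaches from about 350 to 775 mm from the base axis. Payload 5.5 kg.
Tool frame: the origin (TCP) lies on the centre line of the jaws, within the pads' length; the fingertips stand 25 mm ahead of it and the grasp point (between the pads) lies 6 mm ahead of it (env.tcp_to_tips is the distance from the TCP to the fingertips, in mm); z points along the fingers, y is the direction in which the jaws open and shut (so a half turn about z gives the same grasp; the last joint's range is limited). The gripper opens to 85 mm and grips with 20 to 120 N. Pads are 22 mm wide; open, the fingers measure 114 mm over their backs; the gripper's body (76 mm by 85 mm) begins 54 mm behind the grasp point. The pads swing forward as they close: fully open they stand 13 mm farther back than shut.
Start: joints at [1.078, 0.313, 0.046, 1.304, 0, 1.431], TCP at [198.703, 539.617, 256.323] pointing down, gripper open.
Joint ranges: [-2.76, 2.76], [-0.86, 1.69], [-1.03, 1.26], [-2.2, 2.34], [-1.47, 1.5], [-3.14, 3.14]. Speed limits (rad/s): [2.57, 2.57, 3.14, 3.14, 3.14, 3.14].

## Interface

Orientations are given as a 3x3 rotation matrix whose columns are the frame's x, y, z axes.
In Python, from station import env gives the robot as it stands. Calls block until the motion is done:
- env.reach(position, orientation): joint-space move of the TCP to a pose.
- env.move_straight(position, ori=None, rate=150, f_stop=None): straight line of the TCP; ori=None keeps the orientation; rate is the mean speed in mm/s. With f_stop (N) it stops when the force on the tool has changed by that much, and returns True; else False.
- env.goto_joints(angles): joint-space move.
- env.release() and env.close_gripper(grasp_force=None): open the fingers fully, or close them until they stop; grasp_force is the grip in N (None keeps the last).
- env.wait(seconds).
- env.inverse_kinematics(position, orientation): joint angles nearest the present ones, or None.
- env.observe(): the state.
- env.snapshot(name): name is "scene" or "top"; returns a dict with "image" (480x640x3 uint8, red, green, blue), "depth" (480x640 float32, mm along the optical axis (not along the pixel's ray), 0 where there is no reading), "intrinsics" (3x3 intrinsics, pixels), "R" (3x3) and "t" (3): a world point X has camera coordinates R X + t. Camera axes: x right, y down, z forward; pixel columns grow to the right and rows downward; lengths in mm; the calibration is good to about 2 mm. A picture is of the moment at which its call begins.
A pose or a line that the arm cannot do raises env.Unreachable and nothing moves.
- env.finish_job(): hands the job in, once; it reports no verdict.
Trained networks look in the newest picture that a camera, given by its name, has taken for a name from the list of things; names that differ only in an ending like _2 or _b are one class to them, and where a whole thing is asked for, a point or a joint stands for the part that bears it (a point fixed in the world has none). Each returns a list of dicts, best first, with "conf" (0 to 1); they miss things now and then, are a little off and sometimes report something else, mostly with a low value. They report only what shows in the picture. A call takes as long as a camera call. They do not tell look-alikes from the thing itself.
- env.search_frame(target, camera): "centre" ([column, row] in pixels, amid what is visible of it).
The state is a dict: "time": time; "joint_pos": joint angles; "qd": joint speeds; "joint_torque": joint torques, N m; "ee_pos": TCP position; "orientation": TCP orientation; "wrist_force": force on the tool from outside, world axes, zero at the start; "moment": the same for the moment, N m; "finger_gap": finger opening in mm.
Only numpy, scipy, OpenCV 4.12 (cv2) and the standard library are available. Lean on these libraries where they do the work, as an engineer would, in place of code of your own. Each camera call takes 0.05 s, during which the arm holds its last target. There are 200 camera calls.

## Working session

There is one attempt and no reset: what is moved stays moved. The work goes in short steps, each a Python script; the robot and the scene stay as the last script left them, time stands still between calls to the robot, and variables do not carry over. Pictures are saved under pics/ and viewed, about 8 in all and at most 12, crops included, and the job is handed in when it is done.

```bash
ls; mkdir -p pics; python3 - <<'E'
from station import env
import cv2,numpy as np
for c in("scene","top"):
    s=env.snapshot(c); np.savez(f"pics/{c}0.npz",**s)
    cv2.imwrite(f"pics/{c}0.png",s["image"][:,:,::-1])
    print(c,(-s["R"].T@s["t"]).round(),s["R"].round(2).tolist(),(s["depth"]==0).mean())
    for n in("footplate","wedge","shinebox","mug","brush","tin"):
        print(n,[(np.round(d["centre"]).tolist(),round(d["conf"],2)) for d in env.search_frame(n,c)])
print(env.observe())
E
```

```text
pics
scene [1615.   20.  987.] [[-0.02, 1.0, 0.01], [0.62, 0.02, -0.79], [-0.79, -0.01, -0.62]] 0.0040625
footplate [([254.0, 279.0], 0.97), ([221.0, 234.0], 0.69)]
wedge [([393.0, 242.0], 0.69)]
shinebox [([389.0, 262.0], 0.72)]
mug [([328.0, 327.0], 0.7)]
brush [([164.0, 250.0], 0.76)]
tin [([496.0, 286.0], 0.85), ([165.0, 249.0], 0.23)]
top [ 295.  -11. 1613.] [[0.0, -1.0, -0.01], [-0.99, 0.0, -0.16], [0.16, 0.01, -0.99]] 0.003916015625
footplate [([407.0, 253.0], 0.96), ([462.0, 346.0], 0.73), ([321.0, 167.0], 0.4)]
wedge [([246.0, 243.0], 0.91)]
shinebox [([250.0, 246.0], 0.8)]
mug [([322.0, 167.0], 0.96)]
brush [([528.0, 289.0], 0.67), ([408.0, 252.0], 0.5)]
tin [([132.0, 248.0], 0.62)]
{'time': 0.7, 'joint_pos': array([1.07842736e+00, 3.13125414e-01, 4.61152866e-02, 1.30358572e+00,
       2.85676308e-05, 1.43116415e+00]), 'qd': array([-0.00047229, -0.00122365,  0.00139548, -0.00121039,  0.00086255,
        0.00113378]), 'joint_torque': array([ 1.17089703e-04, -4.80289078e+01,  2.98749912e+01, -2.19803746e-04,
       -2.81613444e-05,  8.49819095e-07]), 'ee_pos': array([198.68690981, 539.63585155, 256.37191918]), 'orientation': array([[-9.38430757e-01,  3.45467379e-01,  6.95963215e-05],
       [ 3.45467386e-01,  9.38430737e-01,  1.90171729e-04],
       [ 3.86801326e-07,  2.02506258e-04, -9.99999979e-01]]), 'wrist_force': array([-0.91479771,  0.13543561, -0.47938302]), 'moment': array([-0.03741806, -0.04585098,  0.03754753]), 'finger_gap': 85.35612185218703}
```

View pics/top0.png

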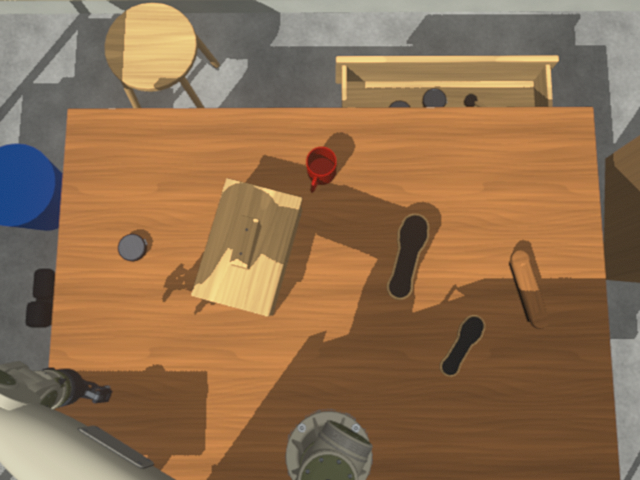

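View pics/scene0.png

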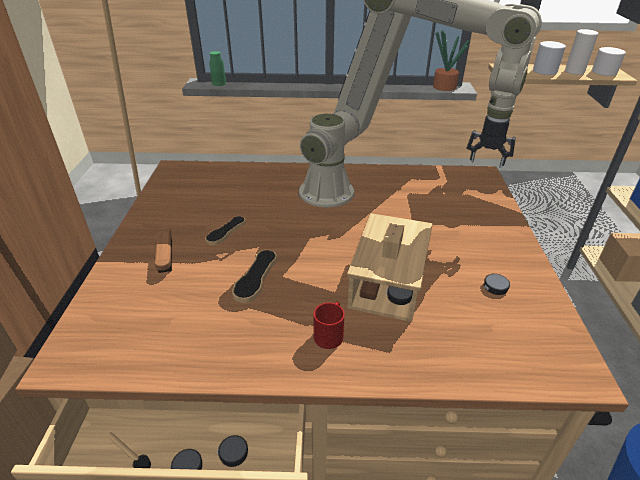

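The top picture shows the large footplate at (407,253) with its toe up at (413,220). The smaller look-alike is at (462,346), the box at (248,247), the mug at (321,165), the tin at (132,247) and the brush at (527,290). The scene picture shows the wedge's tall end facing the camera at (393,245). Next I'll measure from depth.

```bash
cat > h.py <<'E'
import numpy as np,cv2
def cloud(s):
    d=s["depth"].astype(float);K=s["intrinsics"];v,u=np.mgrid[:480,:640]
    P=np.stack([(u-K[0,2])/K[0,0]*d,(v-K[1,2])/K[1,1]*d,d],-1)
    return (P-s["t"])@s["R"]          # R^T (P-t)
def proj(s,X):
    p=np.atleast_2d(X)@s["R"].T+s["t"];p=p@s["intrinsics"].T;return p[:,:2]/p[:,2:]
E
python3 - <<'E'
from h import *
for c in("top","scene"):
    s=dict(np.load(f"pics/{c}0.npz"));P=cloud(s);im=s["image"].astype(int)
    print(c,"px/mm f",s["intrinsics"][0,0])
    rois={"top":{"big":(375,205,435,305),"small":(435,310,490,380)},"scene":{"big":(225,240,285,305),"small":(200,210,250,248)}}[c]
    tab=P[...,2][330:345,340:370] if c=="top" else P[...,2][340:360,150:200]
    print("table z",np.median(tab))
    for n,(a,b,e,f) in rois.items():
        sub=P[b:f,a:e].reshape(-1,3)
        q=sub[(sub[:,2]>10)&(sub[:,2]<26)]
        r=cv2.minAreaRect(q[:,:2].astype(np.float32)); print(n,len(q),np.median(q[:,2]),r)
        dk=(im[b:f,a:e].max(-1).reshape(-1)<60)&(sub[:,2]>10); q2=sub[dk]
        print("  dark",len(q2),cv2.minAreaRect(q2[:,:2].astype(np.float32)))
    a,b,e,f={"top":(185,170,310,325),"scene":(340,205,440,320)}[c]
    sub=P[b:f,a:e].reshape(-1,3)
    q=sub[(sub[:,2]>134)&(sub[:,2]<147)]; print("lid",np.median(q[:,2]),cv2.minAreaRect(q[:,:2].astype(np.float32)))
    q=sub[sub[:,2]>178]; print("wedge",len(q),q.min(0),q.max(0),cv2.minAreaRect(q[:,:2].astype(np.float32)))
    for it in range(4):
        A=np.c_[q[:,:2],np.ones(len(q))];k=np.linalg.lstsq(A,q[:,2],rcond=None)[0];res=q[:,2]-A@k;q=q[abs(res)<max(2.5,2*res.std())]
    print("plane",len(q),res.std(),k,"slope deg",np.degrees(np.arctan(np.hypot(*k[:2]))),"uphill dir",np.degrees(np.arctan2(k[1],k[0])))
    for n,(a,b,e,f) in {"top":{"mug":(295,140,345,195),"tin":(110,228,152,268),"brush":(505,235,555,335)},"scene":{}}[c].items():
        sub=P[b:f,a:e].reshape(-1,3);q=sub[sub[:,2]>8];print(n,q.min(0).round(),q.max(0).round(),cv2.minAreaRect(q[:,:2].astype(np.float32)))
s=dict(np.load("pics/top0.npz"));cr=s["image"][170:320,180:440,::-1]
cv2.imwrite("pics/crop.png",cv2.resize(cr,None,fx=3,fy=3,interpolation=cv2.INTER_CUBIC))
E
```

```text
top px/mm f 595.5648745222795
table z 0.5460606049044587
big 1983 19.68612453260873 ((526.55712890625, -206.71798706054688), (159.59178161621094, 262.9865417480469), 89.25868225097656)
  dark 1512 ((441.56268310546875, -161.82525634765625), (102.90835571289062, 408.149658203125), 58.1838264465332)
small 1167 15.247382745364757 ((289.6204833984375, -356.85260009765625), (118.22518157958984, 177.1634521484375), 80.94313049316406)
  dark 834 ((261.46868896484375, -218.78103637695312), (135.70184326171875, 399.56982421875), 9.537753105163574)
lid 140.81627499929493 ((531.3990478515625, 202.55543518066406), (203.3167724609375, 312.44012451171875), 75.08721160888672)
wedge 1053 [295.2778069  -10.5150184  178.01340767] [ 596.41521738  237.36681599 1613.263855  ] ((423.2225341796875, 133.66659545898438), (368.55303955078125, 113.14321899414062), 31.348482131958008)
plane 1036 67.34206809485947 [-1.66392287e+00 -4.60943473e+00  2.01339281e+03] slope deg 78.46667134986555 uphill dir -109.84866889573296
mug [295. -44.   8.] [ 852.   93. 1613.] ((573.595458984375, 25.381546020507812), (137.25508
[... 629 characters left out ...]
25079345703)
small 399 13.749157912629562 ((285.33245849609375, -354.0697937011719), (65.1929931640625, 181.02972412109375), 60.41065979003906)
  dark 293 ((924.7994384765625, -205.278076171875), (1446.53076171875, 130.15399169921875), 12.92357349395752)
lid 139.517714948268 ((530.3642578125, 203.9925079345703), (201.81558227539062, 321.57110595703125), 75.09895324707031)
wedge 465 [471.05515196  19.90967436 178.31138106] [1615.18944422  239.63515714  986.75146795] ((1040.663330078125, 104.93089294433594), (51.65725326538086, 1160.416748046875), 79.03327941894531)
plane 441 21.704493552846603 [   0.81277818    0.44615722 -340.25602185] slope deg 42.83609488425695 uphill dir 28.76364402263567
```

View pics/crop.png

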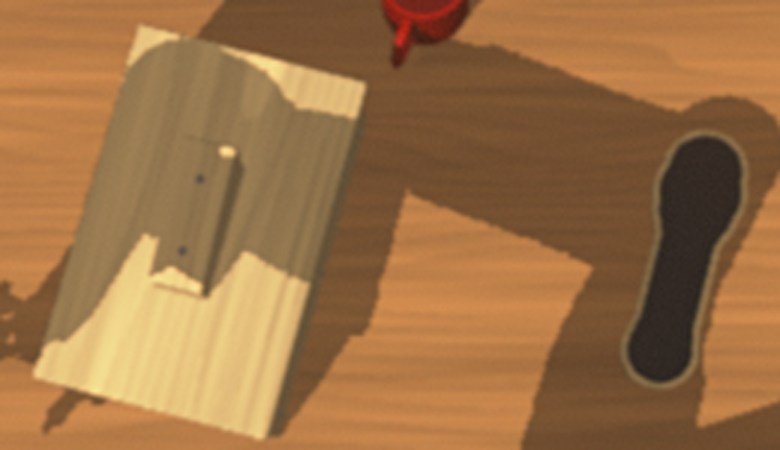

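The crop shows the wedge with two screw holes at full-image (247,229) and (241,253), and the footplate's toe up at (414,225). I'll filter out the invalid depth readings and refine the fits.

```bash
python3 - <<'E'
from h import *
S={c:dict(np.load(f"pics/{c}0.npz")) for c in("top","scene")}
def comp(m,seed):
    m=cv2.morphologyEx(m.astype(np.uint8),cv2.MORPH_OPEN,np.ones((3,3),np.uint8));n,l=cv2.connectedComponents(m)
    v,u=seed;return l==l[v,u]
for c,s in S.items():
    P=cloud(s);ok=s["depth"]>0;z=P[...,2]
    for n,seed in {"big":{"top":(253,407),"scene":(279,254)},"small":{"top":(346,462),"scene":(228,227)}}.items():
        m=comp(ok&(z>9)&(z<30),seed[c]);q=P[m];
        r=cv2.minAreaRect(q[:,:2].astype(np.float32));print(c,n,len(q),np.median(q[:,2]).round(1),r)
        xy=q[:,:2];cc=np.array(r[0]);B=cv2.boxPoints(r)
        e=[B[1]-B[0],B[2]-B[1]];ax=max(e,key=np.linalg.norm);ax=ax/np.linalg.norm(ax)
        t=(xy-cc)@ax;w=(xy-cc)@np.array([-ax[1],ax[0]])
        L=np.ptp(t)/2
        wid=lambda k:np.ptp(w[k])
        wa,wb=wid(t>.5*L),wid(t<-.5*L)
        if wb>wa: ax=-ax;t=-t;w=-w
        o=cc+ax*(t.max()-138)
        mid=[(w[abs(t-(t.max()-138)-x)<4].min(),w[abs(t-(t.max()-138)-x)<4].max()) for x in(-36,-20,0,20,30)]
        print("  axis deg",np.degrees(np.arctan2(ax[1],ax[0])),"len",t.max()-t.min(),"wtoe/heel",wa,wb,"orig",o,"waist",np.round(mid,1).tolist())
    seed={"top":(243,246),"scene":(228,393)}[c]
    if c=="top": m=ok&(z>181)&(z<260)&(abs(P[...,0]-531)<120)&(abs(P[...,1]-203)<90)
    else: m=ok&(z>181)&(z<260)&(abs(P[...,0]-531)<120)&(abs(P[...,1]-203)<90)
    q=P[m];q0=q
    rng=np.random.default_rng(0);best=0
    for _ in range(500):
        i=rng.choice(len(q),3,replace=False)
        try:k=np.linalg.solve(np.c_[q[i,:2],np.ones(3)],q[i,2])
        except Exception:continue
        if np.hypot(*k[:2])>.6:continue
        g=abs(q[:,2]-q[:,:2]@k[:2]-k[2])<2.5
        if g.sum()>best:best=g.sum();G=g
    q=q[G];A=np.c_[q[:,:2],np.ones(len(q))];k=np.linalg.lstsq(A,q[:,2],rcond=None)[0]
    print(c,"wedge",len(q0),len(q),k,"res",(q[:,2]-A@k).std(),"slope",np.degrees(np.arctan(np.hypot(*k[:2]))),"up",np.degrees(np.arctan2(k[1],k[0])),cv2.minAreaRect(q[:,:2].astype(np.float32)),"z",q[:,2].min(),q[:,2].max())
    m=ok&(z>134)&(z<147);m=comp(m,{"top":(280,250),"scene":(255,365)}[c]);q=P[m];print("lid",q[:,2].mean(),cv2.minAreaRect(q[:,:2].astype(np.float32)))
    if c=="top":
        for n,sd in {"mug":(165,312),"tin":(247,132),"brush":(290,527)}.items():
            m=comp(ok&(z>8),sd);q=P[m];print(n,q.min(0).round(),q.max(0).round())
        # holes -> plane
        for uv in((246.7,229.3),(241,253.3)):
            d=s["R"].T@np.linalg.inv(s["intrinsics"])@np.r_[uv,1];C=-s["R"].T@s["t"]
            tt=(k[:2]@C[:2]+k[2]-C[2])/(d[2]-k[:2]@d[:2]);print("hole",C+tt*d)
E
```

```text
top big 2048 20.0 ((521.735107421875, -217.85098266601562), (82.70484161376953, 238.37026977539062), 77.91694641113281)
  axis deg -12.083053 len 238.37023862274845 wtoe/heel 82.27040119940894 66.63944181563515 orig [ 503.337083   -213.91247935] waist [[-21.8, 35.3], [-22.6, 33.8], [-23.9, 32.7], [-25.2, 32.2], [-26.5, 31.6]]
top small 1103 15.2 ((286.262451171875, -351.8849792480469), (59.30498504638672, 179.68800354003906), 56.18967056274414)
  axis deg -33.81033 len 179.6879950119539 wtoe/heel 59.30497034127363 49.94500016323717 orig [ 246.25041222 -325.08880606] waist [[-20.8, 13.1], [-29.4, 20.2], [-26.5, 17.8], [-25.5, 15.8], [-23.6, 17.7]]
top wedge 965 511 [  0.22443607  -0.13722269 108.87992841] res 1.3628920568372456 slope 14.738424438896994 up -31.442076133453728 ((532.1002197265625, 202.45468139648438), (45.55924606323242, 116.43573760986328), 74.85356140136719) z 183.86831601070648 217.10975772599463
lid 140.78355143219238 ((531.3990478515625, 202.55543518066406), (203.3167724609375, 312.44012451171875), 75.08721160888672)
mug [ -229. -1328.  -780.] [1710. 1432. 1613.]
t
[... 533 characters left out ...]
3759765625, -352.4545593261719), (68.12287139892578, 178.79360961914062), 57.15093231201172)
  axis deg -32.849052 len 178.79361996806654 wtoe/heel 68.12286377816602 53.67704269346113 orig [ 243.80369708 -326.09083328] waist [[-24.7, 12.5], [-29.0, 24.6], [-22.2, 24.5], [-23.6, 21.7], [-22.7, 17.4]]
scene wedge 404 240 [ 2.41716421e-01 -6.84475997e-02  8.51410914e+01] res 1.09681071764288 slope 14.102057965086644 up -15.81069763887083 ((531.6497192382812, 203.66806030273438), (43.89570236206055, 122.32715606689453), 74.97743225097656) z 182.9574048535729 216.09080666748173
lid 139.5436803853809 ((530.3642578125, 203.9925079345703), (201.81558227539062, 321.57110595703125), 75.09895324707031)
```

```bash
python3 - <<'E'
from h import *
from scipy.optimize import least_squares
from station import env
S={c:dict(np.load(f"pics/{c}0.npz")) for c in("top","scene")}
for c,s in S.items():
    P=cloud(s);ok=s["depth"]>0;z=P[...,2]
    m=cv2.morphologyEx((ok&(z>9)&(z<30)).astype(np.uint8),cv2.MORPH_OPEN,np.ones((3,3),np.uint8))
    l=cv2.connectedComponents(m)[1];v,u={"top":(253,407),"scene":(279,254)}[c];q=P[l==l[v,u]][:,:2]
    o=np.array([503.,-212.]);th=np.radians(-14)
    for it in range(6):
        ax=np.array([np.cos(th),np.sin(th)]);n=np.array([-ax[1],ax[0]])
        t=(q-o)@ax;w=(q-o)@n;o=o+ax*((t.max()-138+t.min()+102)/2);t=(q-o)@ax
        X=np.arange(-36,31,6);mid=[];wd=[]
        for x in X:
            k=abs(t-x)<4;mid.append((w[k].min()+w[k].max())/2);wd.append(np.ptp(w[k]))
        p=np.polyfit(X,mid,1);o=o+n*p[1];th+=p[0]
    k=abs(q-o)@ax
    print(c,"origin",o,"yaw",np.degrees(th),"len",np.ptp(t),"w",np.mean(wd),"toe/heel mid",[(w[g].max()+w[g].min())/2-p[1] for g in(t>60,t<-60)])
    a=np.radians(-14.9);e=np.array([np.cos(a),np.sin(a)]);f=np.array([-e[1],e[0]]);C=np.array([531.2,203.1])
    D=P[ok];xx=(D[:,:2]-C)@e;yy=(D[:,:2]-C)@f
    g=(abs(xx)<50)&(abs(yy)<16)&(D[:,2]>170)&(D[:,2]<240);
    r=least_squares(lambda p:p[0]+p[1]*xx[g]-D[g,2],[200,.25],loss="soft_l1");print(" seat z",r.x[0],"slope",np.degrees(np.arctan(r.x[1])),g.sum())
    mm=P[ok&(z>60)&(z<105)&(P[...,0]>560)&(abs(P[...,1])<60)&(P[...,0]<800)];print(" mug",np.percentile(mm,[3,97],axis=0).round())
print(env.tcp_to_tips,env.observe()["time"])
def R(yaw,sl,flip):
    x=np.array([np.cos(yaw)*np.cos(sl),np.sin(yaw)*np.cos(sl),np.sin(sl)]);y=np.array([-np.sin(yaw),np.cos(yaw),0]);z=np.cross(x,y)
    return np.c_[x,-y,-z] if flip else np.c_[-x,y,-z]
for f in(0,1):
    print(f,env.inverse_kinematics([503,-212,30],R(np.radians(-15.7),0,f)),env.inverse_kinematics([531-4,203,225],R(np.radians(-14.9),.25,f)))
E
```

```text
top origin [ 505.15928699 -209.80877595] yaw -15.951322997832936 len 239.1789294864359 w 57.437330121475036 toe/heel mid [np.float64(0.6455245728531753), np.float64(-0.9331199156210641)]
 seat z 200.52740364825138 slope 14.78293409370757 558
 mug [[700. -19.  62.]
 [799.  56. 101.]]
scene origin [ 504.5353718  -207.79385719] yaw -16.352262486287675 len 238.57867611612988 w 57.774117520857224 toe/heel mid [np.float64(1.46801796833304), np.float64(-1.0730390958170766)]
 seat z 199.77892016598526 slope 14.481629795981291 149
 mug [[724. -18.  61.]
 [799.  58.  96.]]
25.0 0.7
0 [-0.54596795  0.43251451 -0.37746771  0.76081411  0.         -0.27195125] [ 0.28884599  0.15219904 -0.26923429  0.93488162 -0.129444    0.53494566]
1 [-0.54596795  0.43251451 -0.37746771  0.76081411  0.          2.8696414 ] [ 0.28884599  0.15219904 -0.26923429  0.93488162 -0.129444   -2.60664699]
```

```bash
cat >> h.py <<'E'
def R(yaw,sl):
    x=np.array([np.cos(yaw)*np.cos(sl),np.sin(yaw)*np.cos(sl),np.sin(sl)]);y=np.array([-np.sin(yaw),np.cos(yaw),0])
    return np.c_[-x,y,-np.cross(x,y)]
def rep(env,m=""):
    o=env.observe();print(m,round(o["time"],2),"p",o["ee_pos"].round(1),"F",o["wrist_force"].round(1),"M",o["moment"].round(2),"gap",round(o["finger_gap"],1));return o
E
python3 - <<'E'
from h import *
from station import env
Rg=R(np.radians(-16.1),0);p=np.array([504.9,-209,0])
o=env.observe();env.move_straight(o["ee_pos"]+[0,0,90])
env.reach(p+[0,0,300],Rg);env.reach(p+[0,0,80],Rg)
print(env.move_straight(p+[0,0,27.5],rate=60,f_stop=12));rep(env,"down")
env.close_gripper(60);rep(env,"closed")
env.move_straight(p+[0,0,120],rate=100);env.wait(.3);rep(env,"lift")
for c in("top","scene"):
    s=env.snapshot(c); np.savez(f"pics/{c}1.npz",**s);cv2.imwrite(f"pics/{c}1.png",s["image"][:,:,::-1])
cr=s["image"][190:310,190:350,::-1];cv2.imwrite("pics/c1.png",cv2.resize(cr,None,fx=4,fy=4,interpolation=cv2.INTER_CUBIC))
E
```

```text
False
down 6.21 p [ 505.2 -209.2   27.8] F [-0.3 -0.1  0.4] M [0.01 0.01 0.01] gap 85.5
closed 6.59 p [ 505.4 -209.2   28.3] F [-1.1  1.3  6. ] M [0.17 0.21 0.05] gap 56.2
lift 7.97 p [ 504.7 -208.9  119.6] F [ 0.5 -0.5 -1.7] M [-0.01  0.05  0.02] gap 56.1
```

View pics/c1.png

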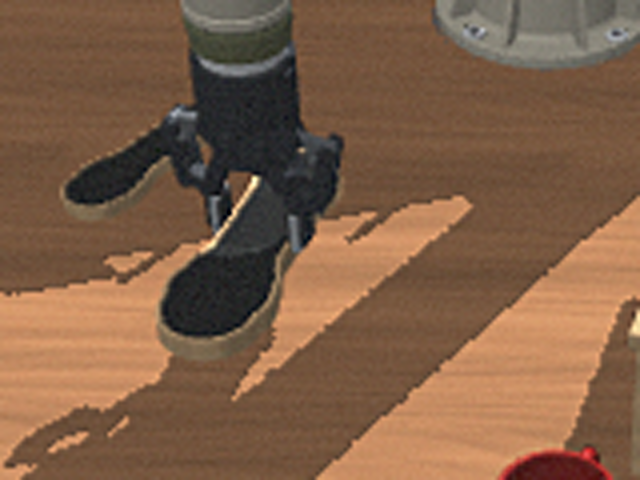

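The board is held at the waist, tread up, with the toe at crop (220,310). Before placing, I'll measure its pose in the tool frame.

```bash
cat >> h.py <<'E'
def inhand(s,T,Rt):
    P=cloud(s);D=P[s["depth"]>0];q=(D-T)@Rt                      # tool frame; board x = -tool x, y = tool y
    X,Y,Z=-q[:,0],q[:,1],-q[:,2]
    out=[]
    for nm,g in(("toe",(X>45)&(X<150)),("heel",(X<-45)&(X>-120)),):
        g=g&(abs(Y)<60)&(abs(Z+10)<14);x,y,z=X[g],Y[g],Z[g]
        if g.sum()<20: print(nm,g.sum());continue
        k=abs(z-np.median(z))<5;e=x[k];print(nm,k.sum(),"z",np.median(z).round(1),"x",e.min().round(1),e.max().round(1),"y",y[k].min().round(1),y[k].max().round(1));out.append(np.c_[x,y,z][k])
    q=np.vstack(out)
    for _ in range(4):
        A=np.c_[q[:,:2],np.ones(len(q))];k=np.linalg.lstsq(A,q[:,2],rcond=None)[0];r=q[:,2]-A@k;q=q[abs(r)<max(2.5,2*r.std())]
    print("tilt x,y deg",np.degrees(k[:2]).round(2),"top z at 0",k[2].round(2),"res",r.std().round(2))
E
python3 - <<'E'
from h import *
from station import env
o=env.observe();print(o["ee_pos"])
for c in("top","scene"): print(c);inhand(dict(np.load(f"pics/{c}1.npz")),o["ee_pos"],o["orientation"])
E
```

```text
[ 504.80502776 -208.97553526  119.77931788]
top
toe 172 z -9.4 x 45.2 135.7 y 14.2 41.8
heel 0
tilt x,y deg [-0.99 -2.42] top z at 0 -6.44 res 2.69
scene
toe 532 z -10.5 x 45.1 139.5 y -41.0 44.3
heel 25 z -10.5 x -101.9 -46.3 y -30.0 34.7
tilt x,y deg [-0.47  0.05] top z at 0 -9.54 res 1.52
```

```bash
cat >> h.py <<'E'
SEAT=np.array([531.2,203.1,200.1]);RS=R(np.radians(-14.9),np.radians(14.8));N=-RS[:,2];UP=-RS[:,0]
E
python3 - <<'E'
from h import *
from station import env
o=env.observe();env.move_straight(o["ee_pos"]+[0,0,210],rate=200)
env.reach(SEAT+N*130,RS);env.move_straight(SEAT+N*(28+14),rate=100);env.wait(.4);o=rep(env,"above")
for c in("top","scene"):
    s=env.snapshot(c); np.savez(f"pics/{c}2.npz",**s);print(c);inhand(s,o["ee_pos"],o["orientation"])
cr=s["image"][130:310,310:490,::-1];cv2.imwrite("pics/c2.png",cv2.resize(cr,None,fx=3.3,fy=3.3,interpolation=cv2.INTER_CUBIC))
E
```

```text
above 12.25 p [520.9 206.  241. ] F [-0.4 -0.1 -1.8] M [0.08 0.38 0.01] gap 56.2
top
toe 1088 z -9.6 x 45.5 137.6 y -42.3 41.6
heel 261 z -9.4 x -100.0 -45.2 y -36.0 1.9
tilt x,y deg [-0.17 -0.37] top z at 0 -9.33 res 2.11
scene
toe 379 z -10.9 x 46.3 139.9 y -40.0 42.4
heel 103 z -9.9 x -99.3 -45.4 y -32.7 24.9
tilt x,y deg [-0.24 -0.06] top z at 0 -10.04 res 1.06
```

View pics/c2.png

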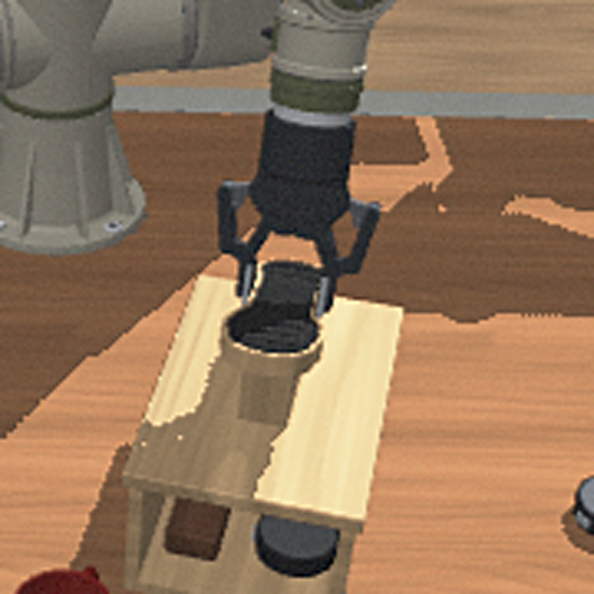

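The board sits above the wedge, lined up with it and toe uphill (toe at crop (270,335), wedge end face at (262,395)). Descending gently.

```bash
python3 - <<'E'
from h import *
from station import env
b=rep(env,"base")["wrist_force"]
hit=env.move_straight(SEAT+N*(28-8),rate=12,f_stop=4);o=rep(env,f"hit {hit}")
h0=(o["ee_pos"]-SEAT)@N;h=h0
for i in range(25):
    env.wait(.3);o=env.observe();f=(o["wrist_force"]-b)@N
    print("h cmd %.2f act %.2f Fn %.1f M %s"%(h,(o["ee_pos"]-SEAT)@N,f,o["moment"].round(2)))
    if f>9: break
    h-=.25 if f>2 else .5
    if h<h0-6: break
    env.move_straight(SEAT+N*h,rate=5)
rep(env)
E
```

```text
base 12.35 p [520.9 205.9 240.8] F [-0.  -0.4 -1.1] M [0.1  0.36 0.01] gap 56.3
hit True 13.46 p [524. 205. 228.] F [-0.2  0.   4. ] M [ 0.04  0.19 -0.  ] gap 56.5
h cmd 28.88 act 28.86 Fn 7.3 M [ 0.03  0.16 -0.04]
h cmd 28.63 act 28.87 Fn 7.6 M [ 0.14  0.42 -0.06]
h cmd 28.38 act 28.85 Fn 8.7 M [ 0.06  0.49 -0.12]
h cmd 28.13 act 28.82 Fn 9.5 M [ 0.09  0.61 -0.12]
 15.7 p [524.1 205.  228. ] F [-4.4 -0.4  7.5] M [ 0.09  0.61 -0.12] gap 56.4
```

```bash
python3 - <<'E'
from h import *
from station import env
o=rep(env)
print("tcp in seat xyz",(o["ee_pos"]-SEAT)@np.c_[UP,RS[:,1],N],"rot err",np.degrees(cv2.Rodrigues(RS.T@o["orientation"])[0].ravel()))
for c in("top","scene"):
    s=env.snapshot(c); np.savez(f"pics/{c}3.npz",**s);print(c);inhand(s,o["ee_pos"],o["orientation"])
    for n,p,q in(("mug",None,None),):
        P=cloud(s);P0=cloud(np.load(f"pics/{c}0.npz"))
    if c=="top":
        for n,(a,b,e,f) in {"mug":(295,140,345,195),"tin":(110,228,152,268),"brush":(505,235,555,335)}.items():
            im0=np.load("pics/top0.npz")["image"][b:f,a:e].astype(int);print(n,"img diff",abs(s["image"][b:f,a:e]-im0).mean().round(1))
cr=s["image"][160:280,330:450,::-1];cv2.imwrite("pics/c3.png",cv2.resize(cr,None,fx=5,fy=5,interpolation=cv2.INTER_CUBIC))
F=[]
for i in range(10): env.wait(.1);F.append(env.observe()["wrist_force"])
print("Fn",((np.array(F)-[-.2,-.3,-1.5])@N).round(1),np.mean(F,0).round(2),np.std(F,0).round(2))
E
```

```text
15.7 p [524.1 205.  228. ] F [-4.4 -0.4  7.5] M [ 0.09  0.61 -0.12] gap 56.4
tcp in seat xyz [2.28023414e-02 4.29621758e-02 2.88157369e+01] rot err [ 0.07628584  0.17037192 -0.03021849]
top
toe 1043 z -9.5 x 45.1 137.7 y -42.6 40.9
heel 251 z -9.5 x -99.5 -45.0 y -35.8 4.3
tilt x,y deg [-0.06  0.1 ] top z at 0 -9.31 res 2.17
mug img diff 11.0
tin img diff 2.0
brush img diff 1.5
scene
toe 392 z -10.9 x 45.8 138.2 y -40.2 42.4
heel 105 z -9.7 x -101.8 -45.3 y -33.5 24.2
tilt x,y deg [-0.21 -0.08] top z at 0 -10.05 res 1.12
Fn [10.2 10.9 10.6 10.6 10.1 10.2 10.  10.4 10.6 10.1] [-4.3  -0.47  8.21] [0.44 0.68 0.3 ]
```

View pics/c3.png

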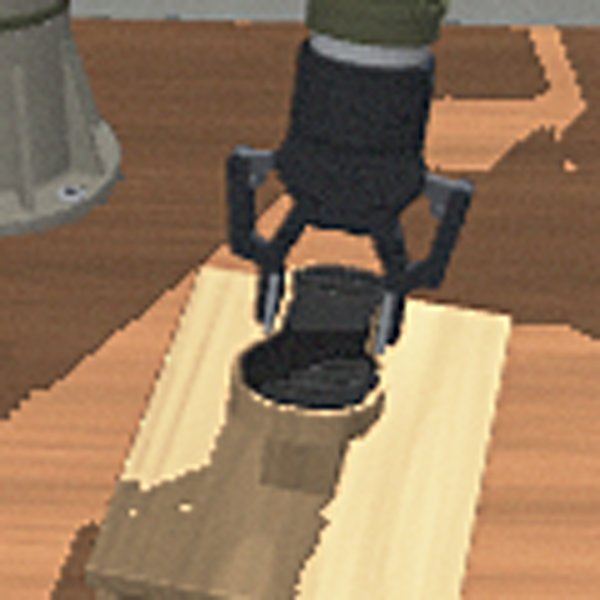

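```bash
python3 - <<'E'
from h import *
from station import env
for k in(0,3):
    for c in("top","scene"):
        i=np.load(f"pics/{c}{k}.npz")["image"].astype(int);a,b,e,f={"top":(295,140,345,195),"scene":(300,290,360,360)}[c]
        i=i[b:f,a:e];m=(i[...,0]>2.2*i[...,1])&(i[...,0]>2.2*i[...,2]);print(k,c,m.sum(),np.argwhere(m).mean(0).round(2))
rep(env);env.finish_job();rep(env)
E
```

```text
0 top 910 [25.68 26.1 ]
0 scene 1228 [34.81 28.39]
3 top 757 [26.09 25.59]
3 scene 1215 [35.06 28.5 ]
 16.8 p [524.1 205.  228. ] F [-3.9 -1.1  8. ] M [ 0.05  0.69 -0.13] gap 56.2
the job is handed in; nothing more can be done
the job is handed in; nothing more can be done
```

I picked up the full-size footplate by its waist, tilted it to the wedge, set it down slowly until it touched, and handed the job in at about 17 s. The arm is still gripping it and pushing it down. No verdict is reported, so these are my own last checks:

- **Position:** by the arm's reading, the grip is within 0.1 mm of the seat point I measured. The cameras put the board within about 2 mm of centred in the fingers, tread up and toe uphill.
- **Angle:** the wedge slope measured 14.5 to 14.8 degrees, and I set the board at 14.8. In the fingers it looked at most about 0.2 degrees off. In-line error should be about 1 degree at most.
- **Push:** steady at about 10 to 11 N over the last second, with the fingers gripping at 60 N. The readings never went above about 11 N, so it was not rammed.
- **Mug, brush and tin:** none was touched. The mug's patch of the top picture did change, but its outline stayed within half a pixel in both cameras, so I put that down to shadow.
- **Disagreement:** contact came about 0.9 mm higher than I had calculated. That is within the 2 mm camera calibration, but could also mean up to about 1 degree of tilt. The wrist moment suggests the pressure sits roughly 13 mm downhill of centre, not on an edge. I don't know for certain which point that moment is measured about, so it is only weak evidence that the board is flush.

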